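# Pin the sheet stack with the long pin

### The arm

A 6-joint arm with a two-finger parallel gripper is mounted at the origin on the work surface. World frame = base frame: x ahead of the robot, y to its left, z up, the work surface at z = 0. Lengths are in m, angles in rad, forces in N, time in s.
With the tool pointing down it reaches from about 0.35 to 0.775 m from the base axis. Payload 7.3 kg.
Tool frame: the origin (TCP) lies at the very end of the fingers, on their centre line; the grasp point (between the pads) lies 19 mm behind it; z points along the fingers, y is the line along which they close (so a half turn about z gives the same grasp; the last joint's range is limited). The gripper opens to 92 mm and grips with 3 to 60 N. Pads are 19 mm wide; open, the fingers measure 130 mm over their backs; the gripper's body (75 mm by 190 mm) begins 47 mm behind the grasp point.
Start: joints at [-1.401, 0.342, 1.524, -0, 1.275, -0.146], TCP at [0.163, -0.499, 0.227] pointing down, gripper open.
Joint ranges: [-2.53, 2.53], [-0.77, 2.02], [0.04, 2.7], [-1, 4.14], [0.28, 2.66], [-3.11, 3.11]. Speed limits (rad/s): [2.57, 2.57, 3.14, 3.14, 3.14, 3.14].

### API

Orientations are given as [roll, pitch, yaw] about the fixed x, y, z axes, in that order (R = Rz(yaw) Ry(pitch) Rx(roll)).
In Python, from cell import robot gives the robot as it stands. The module is installed in compiled form; this text tells all that it offers.
- The arm moves only by the tool arm_command, never from a script. Its argument "moves" is a list of rows, each a list of 3 entries, a list of its own where there are three numbers: the shift along the tool's x, y, z in m, then the turn, a rotation vector about the tool's x, y, z in rad, then the finger opening in m, from 0 to 0.0918. In form: [[[dx, dy, dz], [ax, ay, az], claw], ...]. A call has exactly 5 rows; each row is the pose to reach, as a shift and turn from the pose commanded when the call began, along the tool's axes at that moment; what a row does not reach only later rows make up. A row lasts 1/10 s, in which the tool goes at most 50 mm and 8.59 degrees, less where a joint would pass 70% of its speed; a pose out of reach is approached as far as the arm can. A call with a gripper value outside its range is refused whole. The fingers move at their own pace and stop on an object; "squeeze" is the grip in N (left out, the last holds). Time passes only in rows, so rows that repeat a pose let the fingers close, or fill a call up. It gives the time, the measured TCP pose, the force, the opening and the grip force at its end, in the units of the state.
- robot.observe(): the state, without advancing time (a new reading comes with each control period).
- robot.read_camera(name): name is "scene" or "top" or "wrist"; returns the picture (420x560x3 uint8, red, green, blue); there is no depth.
- robot.camera_model(name): a dict with "fx", "fy", "cx", "cy" (pixels), "k1" (the pictures are not rectified: a ray, as slopes to the right and down, at radius r is drawn at 1 + k1 r^2 times it, then the intrinsics apply), "R" (3x3) and "t" (3): a world point X has camera coordinates R X + t. Camera axes: x right, y down, z forward; pixel columns grow to the right and rows downward; lengths in m; the calibration is good to about 2 mm. A picture is of the moment at which its call begins: read the wrist's pose just before it. camera_model takes no time and is no camera call; for the wrist camera it gives the pose at the moment of the call.
- robot.hand_in(): hands the job in; it is judged then, once.
The state is a dict: "time": time; "qpos": joint angles; "qvel": joint speeds; "joint_efforts": joint torques, N m; "tool_pos": TCP position; "tool_rot": TCP orientation; "contact_force": force on the tool from outside, world axes, zero at the start; "torque": the same for the moment, N m; "opening": finger opening in m; "grip_force": force on a finger pad.
Only numpy, scipy, OpenCV 4.12 (cv2) and the standard library are available. Lean on these libraries where they do the work, as an engineer would, in place of code of your own. Each camera call takes 0.05 s, during which the arm holds its last target. There are 200 camera calls.

### The job

Two drilled sheets are stacked on a wooden fixture with their holes in line. Take the one long flanged pin from the pin rack and push it straight down through both sheets and into the hole in the fixture, keeping hold of it until its flange is flush on the upper sheet, then let go. The sheets must stay lying flat in the fixture.

Things in the scene. Friction and masses are not known exactly. Their poses are not given: they have to be found in the camera images.
- long_pin: Long aluminium pin, upright in a slot of the rack. Origin: centre of its foot; z up along the pin. From the foot up: round shank 16 mm in diameter, 70 mm long (lowest 10 mm taper to 8 mm); flange 50 mm in diameter, 6 mm thick (70 to 76 mm); round grip knob 20 mm in diameter, 44 mm tall (76 to 120 mm). About 0.11 kg. In the rack its foot is 10 mm above the bench, its top 130 mm.
- rack: Dark wooden block fixed to the bench, 60 x 240 x 35 mm (x, y, z), with three slots 25 mm deep in a row along y, 80 mm apart, the middle one at its centre. Origin: centre of its underside. One slot, any of the three, holds the long pin; the others hold short pins of the same pattern with a shank of only 28 mm, whose tops are 88 mm above the bench.
- fixture: Plywood base fixed to the bench, 140 x 180 x 42 mm, with four low fences (70 mm above the bench) round the two sheets. Origin: on the axis of its vertical hole, at bench height; z up. Hole 26 mm in diameter, from the base's top at 42 mm down 38 mm, mouth widened. The upper sheet's top is 78 mm above the bench; with the flange flush on it the pin's foot is 8 mm above the bench.
- upper_sheet: White plastic sheet 100 x 140 x 18 mm, loose on a brown wooden sheet of the same size and hole, both inside the fixture's fences with 2 mm of play; its top is 8 mm above the fences. Origin: centre of its underside (60 mm above the bench), on the axis of its through hole of 26 mm, whose mouth is widened to 36 mm.
Not all that is in view belongs to the job. Leave any orange or turquoise look-alike of the long_pin alone. Several things have the shape of the upper_sheet; the one meant has the colours described above.

How it is judged:
By the outcome, as a careful person would: the job done as asked, in the order asked, and still so for the second after the job is handed in, with the robot touching nothing.
It also fails if it takes over 48 s, if anything falls off the work surface, if the arm or the gripper's body presses on something with over 40 N, if the wrist force passes 120 N, or if a joint passes its speed limit or range.

## Working session

There is one attempt and no reset: what is moved stays moved. The work goes in short steps, Python scripts to look and compute and a tool call to move; the robot and the scene stay as the last step left them, time stands still between calls to the robot, and variables do not carry over. Pictures are saved under pics/ and viewed, at most 10 in all, crops included, and the job is handed in when it is done.

Besides the shell and the picture viewer there is one more tool, called after "Call:" as a command line: name --argument value ..., lists and objects as JSON in quotes. arm_command: Moves the arm, as the interface text tells. Its arguments: {"type":"object","properties":{"moves":{"type":"array"},"squeeze":{"type":"number"}},"required":["moves"]}

```bash
mkdir -p pics; cat > h.py <<'E'
import numpy as np, cv2
from cell import robot
def ray(m,u,v):
    K=np.array([[m['fx'],0,m['cx']],[0,m['fy'],m['cy']],[0,0,1.]])
    # x_d = x(1+k1 r^2): OpenCV model
    p=cv2.undistortPoints(np.array([[[u,v]]],float),K,np.array([m['k1'],0,0,0.]))[0,0]
    R=np.array(m['R']);t=np.array(m['t'])
    return -R.T@t, R.T@np.array([p[0],p[1],1.])
def onz(m,u,v,z):
    c,d=ray(m,u,v); return c+d*(z-c[2])/d[2]
def proj(m,X):
    K=np.array([[m['fx'],0,m['cx']],[0,m['fy'],m['cy']],[0,0,1.]])
    return cv2.projectPoints(np.array([X],float),cv2.Rodrigues(np.array(m['R']))[0],np.array(m['t'],float),K,np.array([m['k1'],0,0,0.]))[0][0,0]
E
python3 - <<'E'
from h import *
a=robot.read_camera('top');b=robot.read_camera('scene')
cv2.imwrite('pics/top.png',a[:,:,::-1]);cv2.imwrite('pics/scene.png',b[:,:,::-1])
print(robot.observe()); print({k:robot.camera_model('top')[k] for k in('R','t','fx','k1')})
E
```

```text
{'time': 0.1, 'qpos': array([-1.40104845e+00,  3.42651077e-01,  1.52492100e+00,  1.20120754e-06,
        1.27542122e+00, -1.46004459e-01]), 'qvel': array([-0.00186509, -0.00169041, -0.00193288, -0.00144109,  0.00122435,
       -0.00057472]), 'joint_efforts': array([ 7.39341267e-04, -4.32005489e+01, -2.44695157e+01,  7.18560931e-02,
        5.26295824e-02, -4.97300948e-05]), 'tool_pos': array([ 0.16298527, -0.49867083,  0.22611566]), 'tool_rot': array([-3.14020708e+00, -2.04911248e-04,  3.15751840e-01]), 'contact_force': array([-0.93033948,  0.28331799,  0.14140027]), 'torque': array([-0.02246043,  0.00507153, -0.01451598]), 'grip_force': 0.0, 'opening': 0.09167087704862628}
{'R': array([[ 0.0226895 , -0.99970804,  0.00830776],
       [-0.99561129, -0.02334963, -0.09062537],
       [ 0.09079289, -0.00621506, -0.9958504 ]]), 't': array([0.01299889, 0.46849469, 1.11847823]), 'fx': 514.0391434635535, 'k1': -0.006806244531139061}
```

View pics/top.png

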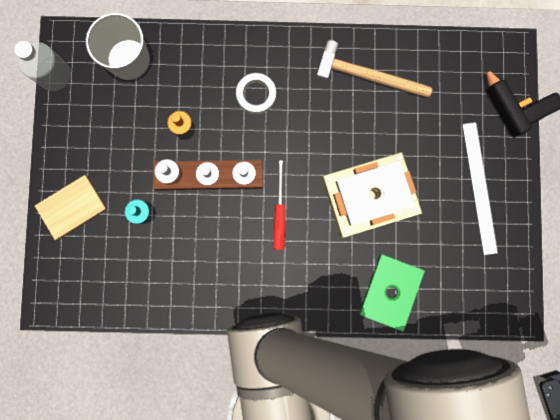

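View pics/scene.png

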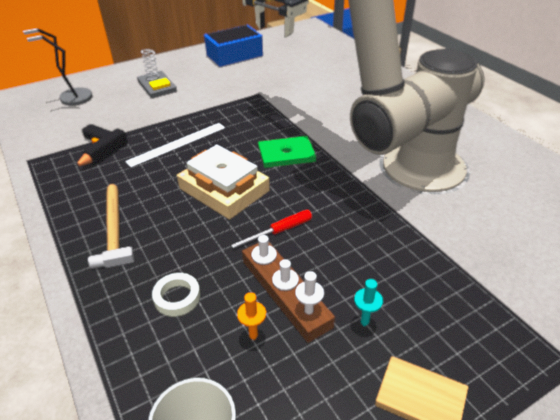

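The top view (the scene view agrees) shows these things that could be taken for the long pin:
- White pins in the rack at (167,171), (207,173) and (244,173).
- An orange look-alike at (180,122) and a turquoise one at (137,211).

The pin at (167,171), scene (310,290), stands tallest, so I choose it. The fixture with the white sheet has its hole at about (375,193). The green sheet at (392,293) is a decoy.

```bash
python3 - <<'E'
from h import *
a=cv2.imread('pics/top.png');b=cv2.imread('pics/scene.png')
A=cv2.resize(a[145:245,140:270],None,fx=3,fy=3,interpolation=cv2.INTER_CUBIC)
C=cv2.resize(a[145:245,315:430],None,fx=3,fy=3,interpolation=cv2.INTER_CUBIC)
B=cv2.resize(b[225:345,235:395],None,fx=2.5,fy=2.5,interpolation=cv2.INTER_CUBIC)
D=np.zeros((600,790,3),np.uint8);D[:300,:390]=A;D[:300,400:745]=C;D[300:600,:400]=B;cv2.imwrite('pics/crop.png',D)
mt=robot.camera_model('top');ms=robot.camera_model('scene')
for p,z in (((167,171),.086),((207,173),.044),((244,173),.044),((375.5,193),.078),((137,211),.08),((180,122),.08)): print(p,onz(mt,*p,z).round(4))
# white sheet, hole, base
hsv=cv2.cvtColor(a,cv2.COLOR_BGR2HSV)
w=((hsv[...,1]<40)&(hsv[...,2]>190)).astype(np.uint8)
for c in cv2.findContours(w,cv2.RETR_CCOMP,cv2.CHAIN_APPROX_NONE)[0]:
    (x,y),(ww,hh),an=cv2.minAreaRect(c)
    if 100<x<450 and 130<y<250 and cv2.contourArea(c)>15:
        M=cv2.moments(c);print(cv2.contourArea(c),(M['m10']/M['m00'],M['m01']/M['m00']),(x,y),ww,hh,an)
E
```

```text
(167, 171) [0.5269 0.2526 0.086 ]
(207, 173) [0.5309 0.1739 0.044 ]
(244, 173) [0.5328 0.0932 0.044 ]
(375.5, 193) [ 0.4917 -0.1877  0.078 ]
(137, 211) [0.4416 0.3131 0.08  ]
(180, 122) [0.6338 0.2306 0.08  ]
388.0 (243.69845360824743, 172.71219931271477) (243.5, 173.0) 22.0 23.0 90.0
28.0 (244.0595238095238, 174.48214285714286) (243.9528350830078, 174.5849151611328) 5.219700336456299 9.203156471252441 74.05460357666016
388.0 (206.96907216494844, 173.20876288659792) (207.0, 173.0) 22.0 22.0 90.0
34.0 (207.6519607843137, 174.72058823529412) (207.75003051757812, 174.25001525878906) 5.656853675842285 9.192388534545898 45.0
67.0 (280.1641791044776, 183.67661691542287) (280.5, 182.0) 42.0 3.0 90.0
411.5 (166.36614013770756, 170.92750101255567) (166.5, 171.0) 22.0 23.0 90.0
51.5 (166.98381877022652, 171.0873786407767) (166.25001525878906, 171.25001525878906) 7.77817440032959 9.899494171142578 45.0
4460.0 (371.18624813153957, 196.652466367713) (372.455810546875, 195.06063842773438) 62.87477111816406 81.77932739257812 73.95099639892578
217.0 (381.9331797235023, 219.3963133640553) (381.81622314453125, 219.40272521972656) 8.602011680603027 29.702674865722656 72.89727020263672
108.5 (375.59754224270347, 192.54377880184333) (375.2500305175781, 192.75001525878906) 12.727920532226562 12.020814895629883 45.0
363.0 (340.1120293847566, 203.70890725436178) (339.0994567871094, 203.7481689453125) 49.640342712402344 11.619572639465332 72.25532531738281
44297.5 (159.24048761216773, 207.89809808679948) (279.5, 209.5) 419.0 559.0 90.0
```

View pics/crop.png

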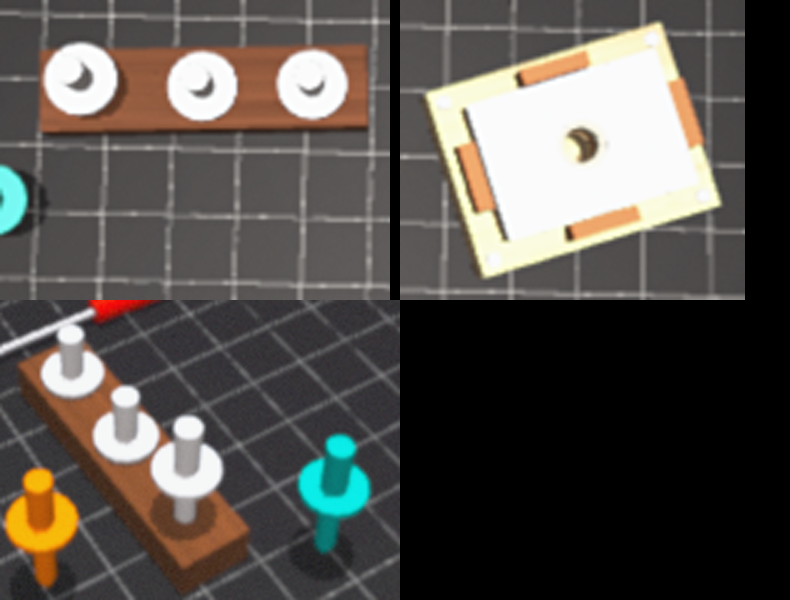

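The crop confirms it: the left pin at top (166.5,171) is white, stands proud of the rack and shows its shank. The other two sit on the rack. The hole is at about (375.5,192.7).

```bash
cat >> h.py <<'E'
from scipy.spatial.transform import Rotation as Ro
def to(p,yaw=np.pi/2):
    s=robot.observe();R=Ro.from_euler('xyz',s['tool_rot']);T=Ro.from_euler('xyz',[np.pi,0,yaw])
    print('t',s['time'],'at',s['tool_pos'].round(4),s['tool_rot'].round(4),'F',s['contact_force'].round(1),'shift',R.inv().apply(np.array(p)-s['tool_pos']).round(4),'turn',(R.inv()*T).as_rotvec().round(4))
E
python3 - <<'E'
from h import *
to([.44,-.19,.28])
E
```

```text
t 0.1 at [ 0.163  -0.4987  0.2261] [-3.1402e+00 -2.0000e-04  3.1580e-01] F [-0.9  0.3  0.1] shift [ 0.3592 -0.2075 -0.0535] turn [-1.100e-03 -1.000e-03 -1.255e+00]
```

Call:
arm_command --moves '[[[0.04, -0.023, -0.006], [0, 0, -0.14], 0.05], [[0.08, -0.046, -0.012], [0, 0, -0.28], 0.05], [[0.12, -0.069, -0.018], [0, 0, -0.42], 0.05], [[0.16, -0.092, -0.024], [0, 0, -0.56], 0.05], [[0.2, -0.115, -0.03], [0, 0, -0.7], 0.05]]'

```text
time: 0.6
tool_pos: [0.3183, -0.326, 0.2567]
tool_rot: [-3.141, -0.0, 1.021]
contact_force: [0.4, -0.5, -0.1]
opening: 0.0564
grip_force: 0.0
```

```bash
python3 - <<'E'
from h import *
to([.44,-.19,.28])
E
```

```text
t 0.6 at [ 0.3183 -0.326   0.2567] [-3.1413e+00 -2.0000e-04  1.0211e+00] F [ 0.4 -0.5 -0.1] shift [ 0.1795  0.0328 -0.0232] turn [-3.000e-04 -3.000e-04 -5.497e-01]
```

Call:
arm_command --moves '[[[0.036, 0.007, -0.005], [0, 0, -0.13], 0.05], [[0.072, 0.014, -0.01], [0, 0, -0.26], 0.05], [[0.108, 0.021, -0.014], [0, 0, -0.39], 0.05], [[0.144, 0.028, -0.019], [0, 0, -0.52], 0.05], [[0.18, 0.033, -0.023], [0, 0, -0.55], 0.05]]'

```text
time: 1.1
tool_pos: [0.4412, -0.1907, 0.2797]
tool_rot: [-3.141, -0.0, 1.57]
contact_force: [0.3, -0.2, 0.2]
opening: 0.0498
grip_force: 0.0
```

```bash
python3 - <<'E'
from h import *
robot.read_camera('wrist')
m=robot.camera_model('wrist');a=robot.read_camera('wrist');np.savez('w1.npz',**m)
cv2.imwrite('pics/w1.png',a[:,:,::-1])
print(proj(m,[.4917,-.1877,.078]),(-np.array(m['R']).T@m['t']).round(3))
to([.527,.2538,.2])
E
```

```text
[318.13121913 189.62633369] [ 0.443 -0.12   0.439]
t 1.2 at [ 0.4423 -0.1891  0.2799] [ 3.1405e+00 -8.0000e-04  1.5710e+00] F [-0.1 -0.6  0.4] shift [0.4428 0.0846 0.0803] turn [ 0.0011 -0.0008  0.0002]
```

View pics/w1.png

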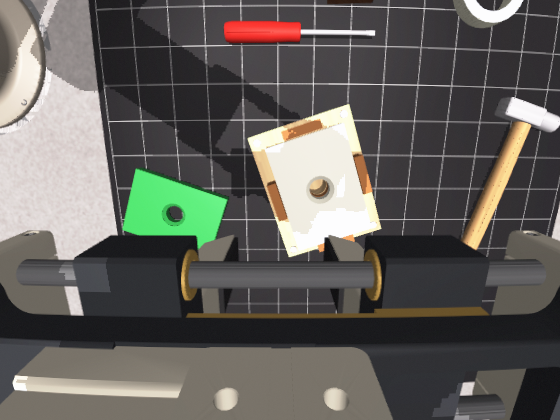

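The wrist view shows the fixture with the hole mouth at about (320,187), against a predicted (318,190). I'll measure the mouth numerically.

```bash
python3 - <<'E'
from h import *
m=dict(np.load('w1.npz'));a=cv2.imread('pics/w1.png')
# rectify plane z=.078 around hole, 0.25mm/px ; u->-y? simple: col=y,row=x
S=.00025;n=200
g=np.array([proj(m,[.4917+(i-n)*S,-.1877+(j-n)*S,.078]) for i in range(2*n) for j in range(2*n)],np.float32).reshape(2*n,2*n,2)
r=cv2.remap(a,g[...,0],g[...,1],cv2.INTER_CUBIC)
cv2.imwrite('pics/rect.png',r)
G=cv2.GaussianBlur(cv2.cvtColor(r,cv2.COLOR_BGR2GRAY),(9,9),0)
for th in (100,130,150,165,180,190,200):
    b=(G<th).astype(np.uint8)
    cs=[c for c in cv2.findContours(b,cv2.RETR_EXTERNAL,cv2.CHAIN_APPROX_NONE)[0] if 800<cv2.contourArea(c) and abs(cv2.minEnclosingCircle(c)[0][0]-n)<50]
    for c in cs:
        (x,y),(w,h),an=cv2.fitEllipse(c);print(th,'xy',round(.4917+(y-n)*S,4),round(-.1877+(x-n)*S,4),'d mm',w*.25,h*.25)
E
```

```text
100 xy 0.4923 -0.1853 d mm 20.24336051940918 22.707412719726562
130 xy 0.4947 -0.1882 d mm 19.05679702758789 25.468435287475586
150 xy 0.4946 -0.1883 d mm 20.08053207397461 26.40542984008789
165 xy 0.4946 -0.1882 d mm 20.826936721801758 27.057607650756836
180 xy 0.4947 -0.188 d mm 21.681976318359375 28.025646209716797
190 xy 0.4957 -0.186 d mm 25.914447784423828 30.3330135345459
200 xy 0.4958 -0.1857 d mm 29.51673698425293 30.683977127075195
```

View pics/rect.png

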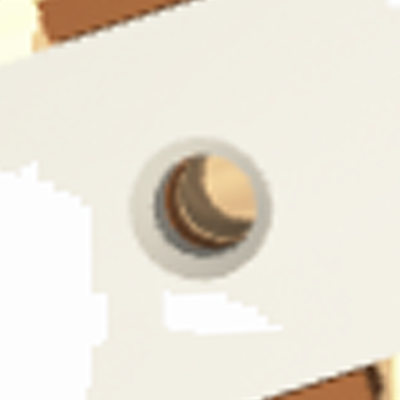

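Call:
arm_command --moves '[[[0.045, 0.009, 0.006], [0, 0, 0], 0.05], [[0.09, 0.018, 0.012], [0, 0, 0], 0.05], [[0.135, 0.027, 0.018], [0, 0, 0], 0.05], [[0.18, 0.036, 0.024], [0, 0, 0], 0.05], [[0.22, 0.042, 0.03], [0, 0, 0], 0.05]]'

```text
time: 1.7
tool_pos: [0.4833, 0.0291, 0.2492]
tool_rot: [-3.141, 0.0, 1.565]
contact_force: [0.4, -0.1, -0.6]
opening: 0.0501
grip_force: 0.0
```

```bash
python3 - <<'E'
from h import *
to([.527,.19,.27])
E
```

```text
t 1.7 at [0.4833 0.0291 0.2492] [-3.1411e+00  2.0000e-04  1.5651e+00] F [ 0.4 -0.1 -0.6] shift [ 0.1612  0.0428 -0.0209] turn [-0.0005  0.0002 -0.0057]
```

The rectified picture shows the mouth as a circle of 142 px (35.5 mm, as it should be) centred at (201,208). That puts the hole at about (0.4937, -0.1875). Next I look at the pin from close by.

Call:
arm_command --moves '[[[0.032, 0.009, -0.004], [0, 0, 0], 0.05], [[0.064, 0.018, -0.008], [0, 0, 0], 0.05], [[0.096, 0.027, -0.012], [0, 0, 0], 0.05], [[0.128, 0.036, -0.016], [0, 0, 0], 0.05], [[0.161, 0.043, -0.021], [0, 0, -0.006], 0.05]]'

```text
time: 2.2
tool_pos: [0.5275, 0.1889, 0.2702]
tool_rot: [-3.141, 0.001, 1.571]
contact_force: [0.6, -1.4, 1.1]
opening: 0.0503
grip_force: 0.0
```

```bash
python3 - <<'E'
from h import *
robot.read_camera('wrist')
m=robot.camera_model('wrist');a=robot.read_camera('wrist')[:,:,::-1];cv2.imwrite('pics/w2.png',a)
f=proj(m,[.527,.2538,.086]);k=proj(m,[.527,.2538,.130]);print(f,k)
S=.00025;n=200;o=[]
for z in(.086,.13):
    g=np.array([proj(m,[.527+(i-n)*S,.2538+(j-n)*S,z]) for i in range(2*n) for j in range(2*n)],np.float32).reshape(2*n,2*n,2)
    o.append(cv2.remap(np.ascontiguousarray(a),g[...,0],g[...,1],cv2.INTER_CUBIC))
cv2.imwrite('pics/rect2.png',np.hstack(o))
to([.527,.2538,.16])
E
```

```text
[279.79364753 140.58532642] [279.74688399 141.51154311]
t 2.3 at [0.5277 0.1911 0.2704] [ 3.1414e+00 -9.0000e-04  1.5746e+00] F [-1.1 -0.6  0.4] shift [ 0.0626 -0.0005  0.1105] turn [ 0.0002 -0.0009  0.0038]
```

View pics/rect2.png

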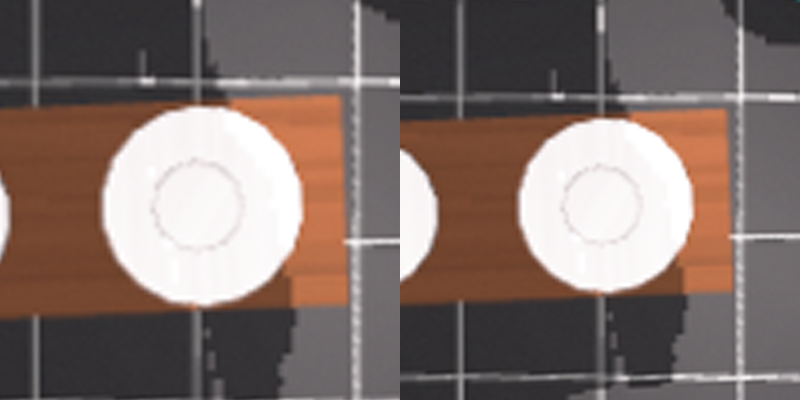

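The rectified views show a flange of 50.2 mm at z=0.086 and a knob of 20 mm at z=0.130, as they should be for the long pin. Its axis is at (0.5283, 0.2543).

Call:
arm_command --moves '[[[0.03, 0.001, 0.02], [0, 0, 0], 0.05], [[0.063, 0.001, 0.05], [0, 0, 0], 0.05], [[0.063, 0.001, 0.08], [0, 0, 0], 0.05], [[0.063, 0.001, 0.11], [0, 0, 0.004], 0.05], [[0.063, 0.001, 0.11], [0, 0, 0.004], 0.05]]'

```text
time: 2.8
tool_pos: [0.5256, 0.2496, 0.1562]
tool_rot: [-3.133, 0.004, 1.567]
contact_force: [-0.5, 0.0, -0.4]
opening: 0.0501
grip_force: 0.0
```

```bash
python3 - <<'E'
from h import *
to([.5283,.2543,.0915])
E
```

```text
t 2.8 at [0.5256 0.2496 0.1562] [-3.1326  0.0036  1.5671] F [-0.5  0.  -0.4] shift [0.005  0.0033 0.0646] turn [-0.009   0.0036 -0.0037]
```

Call:
arm_command --moves '[[[0, 0, 0], [0, 0, 0], 0.05], [[0, 0, 0], [0, 0, 0], 0.05], [[0, 0, 0], [0, 0, 0], 0.05], [[0, 0, 0], [0, 0, 0], 0.05], [[0, 0, 0], [0, 0, 0], 0.05]]'

```text
time: 3.3
tool_pos: [0.5285, 0.2515, 0.1615]
tool_rot: [3.14, -0.0, 1.568]
contact_force: [0.0, -0.2, 0.7]
opening: 0.05
grip_force: 0.0
```

```bash
python3 - <<'E'
from h import *
to([.5283,.2543,.0915])
E
```

```text
t 3.3 at [0.5285 0.2515 0.1615] [ 3.1402e+00 -3.0000e-04  1.5677e+00] F [ 0.  -0.2  0.7] shift [ 0.0027 -0.0003  0.07  ] turn [ 0.0014 -0.0003 -0.003 ]
```

Call:
arm_command --moves '[[[0.003, 0, 0.018], [0, 0, 0], 0.05], [[0.003, 0, 0.036], [0, 0, 0], 0.05], [[0.003, 0, 0.054], [0, 0, 0], 0.05], [[0.003, 0, 0.069], [0.001, 0, 0], 0.05], [[0.003, 0, 0.069], [0.001, 0, 0], 0.05]]'

```text
time: 3.8
tool_pos: [0.527, 0.2541, 0.0899]
tool_rot: [-3.137, 0.001, 1.568]
contact_force: [0.4, -0.2, 0.0]
opening: 0.0503
grip_force: 0.0
```

Call:
arm_command --moves '[[[0, 0, 0], [0, 0, 0], 0.05], [[0, 0, 0], [0, 0, 0], 0.05], [[0, 0, 0], [0, 0, 0], 0.05], [[0, 0, 0], [0, 0, 0], 0.03], [[0, 0, 0], [0, 0, 0], 0.025]]'

```text
time: 4.3
tool_pos: [0.5284, 0.2546, 0.0921]
tool_rot: [-3.141, -0.0, 1.568]
contact_force: [-0.7, 0.0, 0.4]
opening: 0.038
grip_force: 0.0
```

Close gently, then firmly.

Call:
arm_command --squeeze 30 --moves '[[[0, 0, 0], [0, 0, 0], 0.022], [[0, 0, 0], [0, 0, 0], 0.018], [[0, 0, 0], [0, 0, 0], 0.01], [[0, 0, 0], [0, 0, 0], 0.0], [[0, 0, 0], [0, 0, 0], 0.0]]'

```text
time: 4.8
tool_pos: [0.5283, 0.2545, 0.0917]
tool_rot: [-3.141, 0.0, 1.568]
contact_force: [-0.3, 0.1, 0.8]
opening: 0.0192
grip_force: 30.0
```

Call:
arm_command --moves '[[[0, 0, 0], [0, 0, 0], 0.0], [[0, 0, 0], [0, 0, 0], 0.0], [[0, 0, -0.01], [0, 0, 0], 0.0], [[0, 0, -0.02], [0, 0, 0], 0.0], [[0, 0, -0.03], [0, 0, 0], 0.0]]'

```text
time: 5.3
tool_pos: [0.5283, 0.2546, 0.1228]
tool_rot: [-3.141, -0.0, 1.568]
contact_force: [0.1, 0.7, -0.6]
opening: 0.0191
grip_force: 30.0
```

```bash
python3 - <<'E'
from h import *
to([.5283,.2543,.225]);print(robot.observe()['opening'],robot.observe()['grip_force'])
E
```

```text
t 5.3 at [0.5283 0.2546 0.1228] [-3.1408 -0.      1.5678] F [ 0.1  0.7 -0.6] shift [-3.000e-04 -1.000e-04 -1.022e-01] turn [-0.0008 -0.     -0.003 ]
0.01910751486659059 29.99804198741913
```

Call:
arm_command --moves '[[[0, 0, -0.02], [0, 0, 0], 0.0], [[0, 0, -0.045], [0, 0, 0], 0.0], [[0, 0, -0.07], [0, 0, 0], 0.0], [[0, 0, -0.09], [0, 0, 0], 0.0], [[-0.02, 0, -0.1], [0, 0, 0], 0.0]]'

```text
time: 5.8
tool_pos: [0.5288, 0.2362, 0.2248]
tool_rot: [3.139, -0.002, 1.57]
contact_force: [0.9, 0.3, -1.4]
opening: 0.0197
grip_force: 30.0
```

Call:
arm_command --moves '[[[-0.035, -0.003, 0], [0, 0, 0], 0.0], [[-0.07, -0.006, 0], [0, 0, 0], 0.0], [[-0.105, -0.009, 0], [0, 0, 0], 0.0], [[-0.14, -0.012, 0], [0, 0, 0], 0.0], [[-0.175, -0.015, 0], [0, 0, 0], 0.0]]'

```text
time: 6.3
tool_pos: [0.5124, 0.0583, 0.2228]
tool_rot: [3.141, 0.0, 1.568]
contact_force: [0.2, -0.3, -1.0]
opening: 0.0195
grip_force: 30.0
```

Call:
arm_command --moves '[[[-0.035, -0.003, 0], [0, 0, 0], 0.0], [[-0.07, -0.006, 0], [0, 0, 0], 0.0], [[-0.105, -0.009, 0], [0, 0, 0], 0.0], [[-0.14, -0.012, 0], [0, 0, 0], 0.0], [[-0.175, -0.015, 0], [0, 0, 0], 0.0]]'

```text
time: 6.8
tool_pos: [0.4969, -0.1167, 0.2228]
tool_rot: [3.141, 0.0, 1.568]
contact_force: [1.3, -0.1, -0.8]
opening: 0.0195
grip_force: 30.0
```

```bash
python3 - <<'E'
from h import *
to([.4937,-.1875,.21])
E
```

```text
t 6.8 at [ 0.4969 -0.1167  0.2228] [3.1415e+00 5.0000e-04 1.5678e+00] F [ 1.3 -0.1 -0.8] shift [-0.0708 -0.003   0.0129] turn [ 0.0001  0.0005 -0.003 ]
```

Call:
arm_command --moves '[[[-0.03, -0.002, 0], [0, 0, 0], 0.0], [[-0.06, -0.003, 0.01], [0, 0, 0], 0.0], [[-0.071, -0.003, 0.03], [0, 0, 0], 0.0], [[-0.071, -0.003, 0.045], [0, 0, 0], 0.0], [[-0.071, -0.003, 0.045], [0, 0, 0], 0.0]]'

```text
time: 7.3
tool_pos: [0.4928, -0.1863, 0.1756]
tool_rot: [-3.137, -0.002, 1.567]
contact_force: [-0.5, 0.6, -0.9]
opening: 0.0193
grip_force: 30.0
```

Call:
arm_command --moves '[[[0, 0, 0], [0, 0, 0], 0.0], [[0, 0, 0], [0, 0, 0], 0.0], [[0, 0, 0], [0, 0, 0], 0.0], [[0, 0, 0], [0, 0, 0], 0.0], [[0, 0, 0], [0, 0, 0], 0.0]]'

```text
time: 7.8
tool_pos: [0.4942, -0.1862, 0.1772]
tool_rot: [-3.141, 0.0, 1.568]
contact_force: [-0.8, 0.0, -0.7]
opening: 0.019
grip_force: 30.0
```

```bash
python3 - <<'E'
from h import *
a=robot.read_camera('wrist')[:,:,::-1];b=robot.read_camera('scene')[:,:,::-1]
p=proj(robot.camera_model('scene'),[.4937,-.1875,.09]).astype(int)
B=cv2.resize(b[max(p[1]-90,0):p[1]+60,p[0]-80:p[0]+80],None,fx=2.5,fy=2.5)
D=np.zeros((420,800,3),np.uint8);D[:B.shape[0],:400]=B;A=a[120:330,180:380];D[:420,400:]=cv2.resize(A,None,fx=2,fy=2)
cv2.imwrite('pics/over.png',D)
to([.4937,-.1875,.0897])
E
```

```text
t 7.9 at [ 0.494  -0.1863  0.1769] [-3.1408e+00  2.0000e-04  1.5680e+00] F [-0.4  0.  -1.6] shift [-0.0012 -0.0003  0.0872] turn [-0.0008  0.0002 -0.0028]
```

View pics/over.png

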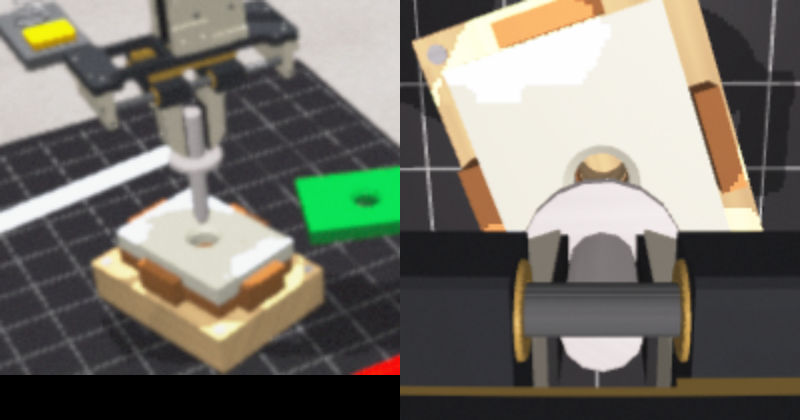

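The pin is upright over the hole. In the right crop the mouth centre and the flange centre share the same column, about 601. I descend slowly and watch the force.

Call:
arm_command --moves '[[[-0.001, 0, 0.006], [0, 0, 0], 0.0], [[-0.001, 0, 0.012], [0, 0, 0], 0.0], [[-0.001, 0, 0.018], [0, 0, 0], 0.0], [[-0.001, 0, 0.024], [0, 0, 0], 0.0], [[-0.001, 0, 0.03], [0, 0, 0], 0.0]]'

```text
time: 8.4
tool_pos: [0.4938, -0.1873, 0.146]
tool_rot: [-3.14, -0.0, 1.568]
contact_force: [0.3, 1.0, -1.0]
opening: 0.0192
grip_force: 30.0
```

Call:
arm_command --moves '[[[0, 0, 0.005], [0, 0, 0], 0.0], [[0, 0, 0.01], [0, 0, 0], 0.0], [[0, 0, 0.015], [0, 0, 0], 0.0], [[0, 0, 0.02], [0, 0, 0], 0.0], [[0, 0, 0.025], [0, 0, 0], 0.0]]'

```text
time: 8.9
tool_pos: [0.494, -0.1874, 0.1214]
tool_rot: [-3.141, 0.0, 1.568]
contact_force: [-0.2, -0.7, -1.0]
opening: 0.0191
grip_force: 30.0
```

Foot is at about 0.04, in the base hole without contact.

Call:
arm_command --moves '[[[0, 0, 0.005], [0, 0, 0], 0.0], [[0, 0, 0.01], [0, 0, 0], 0.0], [[0, 0, 0.015], [0, 0, 0], 0.0], [[0, 0, 0.02], [0, 0, 0], 0.0], [[0, 0, 0.025], [0, 0, 0], 0.0]]'

```text
time: 9.4
tool_pos: [0.4939, -0.1874, 0.0964]
tool_rot: [-3.141, 0.0, 1.568]
contact_force: [-0.3, -0.2, -1.1]
opening: 0.0196
grip_force: 30.0
```

Call:
arm_command --moves '[[[0, 0, 0.002], [0, 0, 0], 0.0], [[0, 0, 0.004], [0, 0, 0], 0.0], [[0, 0, 0.005], [0, 0, 0], 0.0], [[0, 0, 0.006], [0, 0, 0], 0.0], [[0, 0, 0.006], [0, 0, 0], 0.0]]'

```text
time: 9.9
tool_pos: [0.4939, -0.1874, 0.0908]
tool_rot: [-3.141, 0.0, 1.568]
contact_force: [0.1, -0.5, -0.7]
opening: 0.0195
grip_force: 30.0
```

Call:
arm_command --moves '[[[0, 0, 0.0005], [0, 0, 0], 0.0], [[0, 0, 0.001], [0, 0, 0], 0.0], [[0, 0, 0.001], [0, 0, 0], 0.0], [[0, 0, 0.0015], [0, 0, 0], 0.0], [[0, 0, 0.0015], [0, 0, 0], 0.0]]'

```text
time: 10.4
tool_pos: [0.4939, -0.1874, 0.0897]
tool_rot: [-3.141, 0.0, 1.568]
contact_force: [-1.0, 0.3, 3.3]
opening: 0.0194
grip_force: 30.0
```

Contact begins at 0.0897, exactly where it was predicted. A little further seats it.

Call:
arm_command --moves '[[[0, 0, 0.0003], [0, 0, 0], 0.0], [[0, 0, 0.0005], [0, 0, 0], 0.0], [[0, 0, 0.0005], [0, 0, 0], 0.0], [[0, 0, 0.0005], [0, 0, 0], 0.0], [[0, 0, 0.0005], [0, 0, 0], 0.0]]'

```text
time: 10.9
tool_pos: [0.4939, -0.1874, 0.0897]
tool_rot: [-3.141, 0.0, 1.568]
contact_force: [-3.0, 1.6, 8.8]
opening: 0.0195
grip_force: 30.0
```

Flush and firmly seated. Release, then lift.

Call:
arm_command --moves '[[[0, 0, 0], [0, 0, 0], 0.022], [[0, 0, 0], [0, 0, 0], 0.03], [[0, 0, 0], [0, 0, 0], 0.04], [[0, 0, 0], [0, 0, 0], 0.05], [[0, 0, 0], [0, 0, 0], 0.05]]'

```text
time: 11.4
tool_pos: [0.4939, -0.1874, 0.0886]
tool_rot: [-3.14, 0.0, 1.568]
contact_force: [-0.5, -0.0, 0.1]
opening: 0.048
grip_force: 0.0
```

Call:
arm_command --moves '[[[0, 0, 0], [0, 0, 0], 0.05], [[0, 0, -0.01], [0, 0, 0], 0.05], [[0, 0, -0.03], [0, 0, 0], 0.05], [[0, 0, -0.06], [0, 0, 0], 0.05], [[0, 0, -0.09], [0, 0, 0], 0.05]]'

```text
time: 11.9
tool_pos: [0.4938, -0.1873, 0.1803]
tool_rot: [-3.14, -0.0, 1.568]
contact_force: [0.9, -0.5, 0.0]
opening: 0.0499
grip_force: 0.0
```

Call:
arm_command --moves '[[[0.02, 0, -0.02], [0, 0, 0], 0.05], [[0.05, 0, -0.04], [0, 0, 0], 0.05], [[0.08, 0, -0.06], [0, 0, 0], 0.05], [[0.1, 0, -0.07], [0, 0, 0], 0.05], [[0.1, 0, -0.07], [0, 0, 0], 0.05]]'

```text
time: 12.4
tool_pos: [0.495, -0.0855, 0.2513]
tool_rot: [3.138, 0.001, 1.571]
contact_force: [-0.1, -1.2, -0.5]
opening: 0.0501
grip_force: 0.0
```

```bash
python3 - <<'E'
from h import *
b=robot.read_camera('scene')[:,:,::-1];a=robot.read_camera('top')[:,:,::-1]
p=proj(robot.camera_model('scene'),[.4937,-.1875,.09]).astype(int)
q=proj(robot.camera_model('top'),[.4937,-.1875,.084]).astype(int)
f=lambda i,p:cv2.resize(i[p[1]-65:p[1]+65,p[0]-65:p[0]+65],None,fx=3,fy=3,interpolation=cv2.INTER_CUBIC)
cv2.imwrite('pics/end.png',np.hstack([f(b,p),f(a,q)]))
m=robot.camera_model('scene');print([((proj(m,[.4937,-.1875,z])-p+65)*3).round(0) for z in(.084,.128)])
to([.5,0,.3])
E
```

```text
[array([197., 201.]), array([191., 155.])]
t 12.5 at [ 0.4943 -0.0874  0.2491] [-3.1413e+00  8.0000e-04  1.5689e+00] F [ 0.3 -0.5 -0.7] shift [ 0.0874  0.0055 -0.0509] turn [-0.0003  0.0008 -0.0019]
```

View pics/end.png

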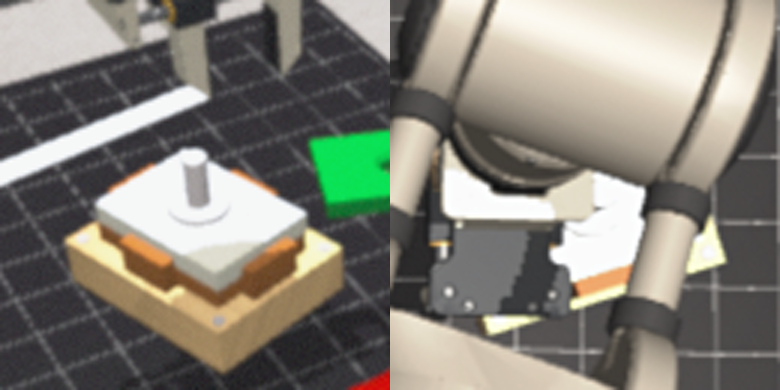

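The scene crop shows the flange flush on the white sheet at (198,203) and the knob top at (193,155), both where they were predicted. The sheets lie flat and the gripper is clear.

```bash
python3 -c "
from cell import robot
print(robot.hand_in())"
```

```text
the job is handed in; nothing more can be done
None
```

The long pin is through both sheets and in the fixture with its flange flush on the white sheet; I released it, the sheets lie flat, and I handed the job in at about 12.5 s (no verdict came back).

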